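Kit up the power-supply parts

TASK

Fill the kit tray for the next power-supply board: put the large capacitor, the finned heat sink, the copper-wound ring and the transformer each into the tray insert whose rim fits its outline (the ring over the peg, the heat sink lengthwise in the long one), upright and flat on the insert's floor. Set them down gently, do not drop them. Leave the small capacitor and the plain aluminium block standing where they are.

Things in the scene. Friction and masses are not known exactly. Their poses are not given: they have to be found in the camera images.
- capacitor: the LARGE can capacitor: upright black cylinder 35 mm in diameter, 52 mm high, bright aluminium top with a scored cross; about 70 g. Loose, standing on the table (mat, under 1 mm). Origin: middle of its underside, z up.
- heat_sink: the finned heat sink: aluminium, 60 mm long (its x axis), 26 mm wide (y), 40 mm high; seen from above a comb, 8 upright fins standing out on both sides of a spine along x. It can be gripped across the fins' edges, along y (26 mm). About 90 g. Loose, standing on the table (mat, under 1 mm). Origin: middle of its underside, z up.
- toroid: the toroidal choke: copper-wound ring lying flat, 52 mm outside diameter, hole 24 mm right through, 32 mm high; about 200 g. Loose, standing on the table (mat, under 1 mm). Origin: middle of its underside, z up.
- transformer: the small mains transformer: dark laminated steel core 48 mm long (x axis), 24 mm wide (y), 42 mm high, with a copper coil between white flanges through its middle, 34 mm long (x), 42 mm wide (y), 4 to 38 mm above the table. Flat core ends make it easy to grip along x (48 mm). About 300 g. Loose, standing on the table (mat, under 1 mm). Origin: middle of its underside, z up.
- bay_round: fixed grey insert plate, 94 mm square, in the kit tray; on it a black rim, small and round, 53 mm inside, empty: for the large capacitor. Origin: middle of the plate's underside, 4 mm above the table, z up; the part stands on the plate's top, 7 mm above the table; rim top at 15 mm. Inserts lie 2 by 2, 100 mm apart, square to the tray (216 mm, wall 14 mm high).
- bay_long: fixed grey insert plate, 94 mm square, in the kit tray; on it a black rim, long and narrow, 78 (x) by 44 mm (y) inside: for the heat sink, lengthwise. Origin: middle of the plate's underside, 4 mm above the table, z up; the part stands on the plate's top, 7 mm above the table; rim top at 15 mm. Inserts lie 2 by 2, 100 mm apart, square to the tray (216 mm, wall 14 mm high).
- bay_peg: fixed grey insert plate, 94 mm square, in the kit tray; on it a black rim, round, 70 mm inside, with a central peg 8 mm thick, 12 mm high: for the ring. Origin: middle of the plate's underside, 4 mm above the table, z up; the part stands on the plate's top, 7 mm above the table; rim top at 15 mm. Inserts lie 2 by 2, 100 mm apart, square to the tray (216 mm, wall 14 mm high).
- bay_square: fixed grey insert plate, 94 mm square, in the kit tray; on it a black rim, nearly square, 66 (x) by 60 mm (y) inside: for the transformer. Origin: middle of the plate's underside, 4 mm above the table, z up; the part stands on the plate's top, 7 mm above the table; rim top at 15 mm. Inserts lie 2 by 2, 100 mm apart, square to the tray (216 mm, wall 14 mm high).
- small_capacitor: look-alike, not for the tray: a SMALL can capacitor, black cylinder 24 mm in diameter, 36 mm high, aluminium top; to be left alone. Loose. Origin: middle of its underside.
- plain_block: look-alike, not for the tray: a plain solid aluminium bar without fins, 60 mm (x) x 26 mm (y) x 40 mm high, two small dark screw holes in its top; to be left alone. Loose. Origin: middle of its underside.
Things that resemble listed ones, but are neither listed nor needed, are in the scene too. What is shaped like the heat_sink but purple or turquoise is not meant.

How it is judged:
By the outcome, as a careful person would: the job done as asked, in the order asked, and still so for the second after the job is handed in, with the robot touching nothing.
It also fails if it takes over 102 s, if anything falls off the work surface, if the arm or the gripper's body presses on something with over 40 N, if the wrist force passes 120 N, or if a joint passes its speed limit or range.

ROBOT

A 6-joint arm with a two-finger parallel gripper is mounted at the origin on the work surface. World frame = base frame: x ahead of the robot, y to its left, z up, the work surface at z = 0. Lengths are in m, angles in rad, forces in N, time in s.
With the tool pointing down it reaches from about 0.3 to 0.875 m from the base axis. Payload 6.4 kg.
Tool frame: the origin (TCP) lies on the centre line of the jaws, within the pads' length; the fingertips stand 25 mm ahead of it and the grasp point (between the pads) lies 6 mm ahead of it (ctrl.tip_reach is the distance from the TCP to the fingertips, in m); z points along the fingers, y is the line along which they close (so a half turn about z gives the same grasp; the last joint's range is limited). The gripper opens to 85 mm and grips with 20 to 120 N. Pads are 22 mm wide; open, the fingers measure 114 mm over their backs; the gripper's body (76 mm by 85 mm) begins 54 mm behind the grasp point. The pads swing forward as they close: fully open they stand 13 mm farther back than shut.
Start: joints at [0.942, 0.181, 1.607, -0, 1.354, -0.206], TCP at [0.236, 0.524, 0.256] pointing down, gripper open.
Joint ranges: [-2.99, 2.99], [-0.89, 2.07], [0.3, 2.58], [-1.14, 4.28], [0, 2.63], [-3.12, 3.12]. Speed limits (rad/s): [2.57, 2.57, 3.01, 3.14, 3.14, 3.14].

INTERFACE

Orientations are given as a unit quaternion [w, x, y, z].
In Python, from bench import ctrl gives the robot as it stands.
- The arm moves only by the tool servo_tool, never from a script. Its argument "motion" is a list that holds one entry, the list of rows, each a list of 5 numbers: the shift along the tool's x, y, z in cm, then the turn about the tool's z in degrees, then the closure, from -1 (fully open) to 1 (shut). In form: [[[dx, dy, dz, twist, claw], ...]]. A call has 1 to 5 rows; each row is the pose to reach, as a shift and turn from the pose commanded when the call began, along the tool's axes at that moment; what a row does not reach only later rows make up. A row lasts 1/10 s, in which the tool goes at most 50 mm and 8.59 degrees, less where a joint would pass 70% of its speed; a pose out of reach is approached as far as the arm can. A call with a gripper value outside its range is refused whole. The fingers move at their own pace and stop on an object; the grip force is fixed at half the most. Time passes only in rows, so rows that repeat a pose let the fingers close. It gives the time, the measured TCP pose, the force, the opening and the grip force at its end, in the units of the state.
- ctrl.get_obs(): the state, without advancing time (a new reading comes with each control period).
- ctrl.camera(name): name is "scene" or "top" or "wrist"; returns a dict with "pixels" (384x512x3 uint8, red, green, blue), "depth" (384x512 float32, m along the optical axis (not along the pixel's ray), 0 where there is no reading), "fx", "fy", "cx", "cy" (pixels), "R" (3x3) and "t" (3): a world point X has camera coordinates R X + t; the wrist camera has in their place "hand_eye" (4x4, takes a point from camera to tool coordinates, whose origin is the TCP and whose axes are the flange's). Camera axes: x right, y down, z forward; pixel columns grow to the right and rows downward; lengths in m; the calibration is good to about 2 mm. A picture is of the moment at which its call begins: read the wrist's pose just before it.
- ctrl.hand_in(): hands the job in; it is judged then, once.
The state is a dict: "time_s": time; "q": joint angles; "dq": joint speeds; "joint_efforts": joint torques, N m; "eef_pos": TCP position; "eef_rot": TCP orientation; "wrist_force": force on the tool from outside, world axes, zero at the start; "torque": the same for the moment, N m; "opening": opening from 0.0 (shut) to 1.0 (fully open); "grasp_force": force on a finger pad.
Only numpy, scipy, OpenCV 4.12 (cv2) and the standard library are available. Lean on these libraries where they do the work, as an engineer would, in place of code of your own. Each camera call takes 0.05 s, during which the arm holds its last target. There are 200 camera calls.

## Working session

There is one attempt and no reset: what is moved stays moved. The work goes in short steps, Python scripts to look and compute and a tool call to move; the robot and the scene stay as the last step left them, time stands still between calls to the robot, and variables do not carry over. Pictures are saved under pics/ and viewed, at most 14 in all, crops included, and the job is handed in when it is done.

Besides the shell and the picture viewer there is one more tool, called after ">>>" in YAML: its name, and indented under it one key for each argument. servo_tool: Moves the arm, as the interface text tells. Its arguments: {"type":"object","properties":{"motion":{"type":"array"}},"required":["motion"]}

```bash
mkdir -p pics; ls
python3 - <<'E'
from bench import ctrl
import cv2,numpy as np
o=ctrl.get_obs();print(o)
print(ctrl.tip_reach)
for n in("scene","top"):
    c=ctrl.camera(n);cv2.imwrite(f"pics/{n}0.png",c["pixels"][:,:,::-1]);np.savez(f"{n}0.npz",**c)
    print(n,c["fx"],c["cx"],c["R"],c["t"],-c["R"].T@c["t"])
c=ctrl.camera("wrist");print(c["hand_eye"],c["fx"])
E
```

```text
pics
{'time_s': 0.0, 'q': array([ 9.41691499e-01,  1.81525528e-01,  1.60801488e+00,  1.04128363e-05,
        1.35378618e+00, -2.06238962e-01]), 'dq': array([ 0.0024691 , -0.00043055,  0.00049668,  0.00018048,  0.00015286,
        0.00034128]), 'joint_efforts': array([ 3.71835713e-04, -4.44858992e+01, -3.51343775e+01, -3.01931814e-04,
        9.02968895e-03, -9.63832214e-07]), 'eef_pos': array([0.23561014, 0.5239557 , 0.25538951]), 'eef_rot': array([-3.56318563e-04,  2.09862160e-01,  9.77730598e-01, -7.90379781e-04]), 'wrist_force': array([-0.8693969 ,  0.20191961, -1.02127424]), 'torque': array([-0.04236722,  0.01302538, -0.02500662]), 'grasp_force': 0.0, 'opening': 1.0020374994531334}
0.025
scene 431.4691794746772 253.5729991706065 [[-0.71388017  0.70002017 -0.01862441]
 [ 0.43202805  0.41933904 -0.79844006]
 [-0.5511142  -0.57803679 -0.60178618]] [ 0.36929171 -0.19188428  1.4275708 ] [1.13328396 0.64714137 0.71276212]
top 427.80963775691913 258.83827174078806 [[ 0.02904258 -0.99957633 -0.00192101]
 [-0.99270961 -0.02861805 -0.11708388]
 [ 0.1169793   0.00530742 -0.99312017]] [-0.02059129  0.52517775  1.40740769] [ 0.35730945 -0.01302271  1.45917526]
[[ 1.09539954e-03 -9.50514632e-01 -3.10677864e-01  8.08442565e-02]
 [ 9.99999358e-01  1.13084039e-03  6.60443165e-05 -5.44016177e-04]
 [ 2.88550987e-04 -3.10677737e-01  9.50515260e-01 -1.17587070e-01]
 [ 0.00000000e+00  0.00000000e+00  0.00000000e+00  1.00000000e+00]] 328.4797054154374
```

View pics/top0.png

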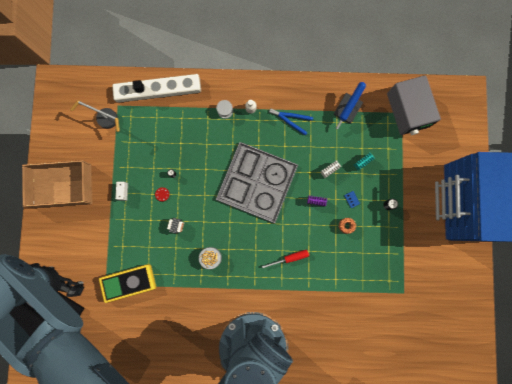

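View pics/scene0.png

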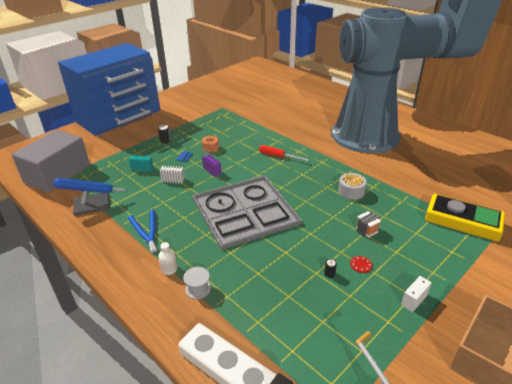

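The top view shows the large capacitor near (391,204), heat sink (331,170), ring (348,226), transformer (175,226), and tray (256,182). In the tray, long is (247,162), peg (274,174), square (239,190) and round (265,201). The look-alikes are the small capacitor at (171,173) and the plain block at (121,190), with purple and turquoise fins nearby. Coarse positions come next.

```bash
cat > h.py <<'E'
import numpy as np, cv2
from scipy.spatial.transform import Rotation as Ro
def ray_plane(c,px,z,R=None,t=None):
    R=c["R"] if R is None else R; t=c["t"] if t is None else t
    px=np.atleast_2d(px).astype(float)
    d=np.c_[(px[:,0]-c["cx"])/c["fx"],(px[:,1]-c["cy"])/c["fy"],np.ones(len(px))]@R
    o=-R.T@t
    return o+d*((z-o[2])/d[:,2])[:,None]
def depth_pts(c,R,t):
    v,u=np.mgrid[0:384,0:512]; d=c["depth"]
    P=np.stack([(u-c["cx"])/c["fx"]*d,(v-c["cy"])/c["fy"]*d,d],-1)
    return (P-t)@R
def tool(o):
    q=o["eef_rot"]; return Ro.from_quat([q[1],q[2],q[3],q[0]]).as_matrix(),o["eef_pos"]
def wrist(o,c):
    Rt,p=tool(o); H=c["hand_eye"]; Rwc=Rt@H[:3,:3]; pc=Rt@H[:3,3]+p
    return Rwc.T,-Rwc.T@pc
def yaw(Rt): return np.degrees(np.arctan2(Rt[1,1],Rt[0,1]))  # direction of tool y (closing line)
def move(o,xyz,yawdeg):
    "shift in tool cm, twist deg so that closing line is at yawdeg (mod 180)"
    Rt,p=tool(o); d=Rt.T@(np.array(xyz)-p)*100
    tw=-(yawdeg-yaw(Rt)); tw=(tw+90)%180-90
    return d.round(2),round(tw,1)
E
python3 - <<'E'
from h import *
c=dict(np.load("top0.npz")); P=depth_pts(c,c["R"],c["t"])
im=c["pixels"]; 
for n,(u,v),z in [("cap",(391,204),.052),("hs",(331,170),.04),("tor",(348,226),.032),("trf",(175,226),.042),("small",(171,173),.036),("plain",(121,190),.04),("turq",(365,159),.04),("purple",(317,201),.04),("tray",(256,182),.014)]:
    r=14 if n!="tray" else 48
    sl=np.s_[v-r:v+r,u-r:u+r]; h=P[sl][...,2]
    m=(h>(.5*z if n!='tray' else .007)).astype(np.uint8)
    N,l,s,ce=cv2.connectedComponentsWithStats(m); 
    k=1+np.argmax(s[1:,4]); pts=np.argwhere(l==k)[:,::-1]+[u-r,v-r]
    W=P[pts[:,1],pts[:,0]]; w=W[W[:,2]>.8*z] if n!='tray' else W
    rr=cv2.minAreaRect((w[:,:2]*1000).astype(np.float32))
    print(n,len(w),"maxh",np.percentile(w[:,2],95).round(3),"rect mm",np.round(rr[0],1),np.round(rr[1],1),round(rr[2],1))
b=cv2.resize(im[120:260,90:420],None,fx=2.4,fy=2.4,interpolation=cv2.INTER_CUBIC);cv2.imwrite("pics/t1.png",b[:,:,::-1])
E
```

```text
cap 94 maxh 0.057 rect mm [ 431.4 -235.6] [ 31.6 468. ] 14.5
hs 103 maxh 0.044 rect mm [ 494.4 -134.5] [ 30.7 365.1] 43.7
tor 154 maxh 0.037 rect mm [ 376.4 -173.2] [ 49.6 319.2] 15.0
trf 158 maxh 0.046 rect mm [394.5 271.6] [42.  46.9] 79.2
small 42 maxh 0.042 rect mm [471.7 143.3] [386.8  21.4] 57.0
plain 150 maxh 0.044 rect mm [448.6 229.6] [514.8  61.9] 76.2
turq 112 maxh 0.045 rect mm [ 505.2 -196. ] [ 25.4 470.4] 37.5
purple 91 maxh 0.045 rect mm [ 443.4 -113.1] [ 54.  258.5] 28.9
tray 1891 maxh 0.018 rect mm [519.6  13.3] [224.4 288.8] 70.7
```

View pics/t1.png

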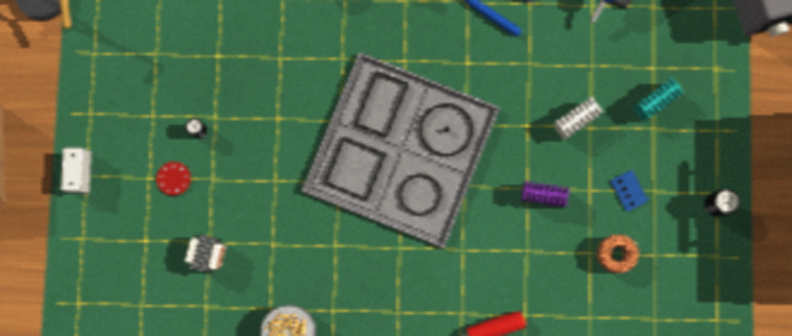

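The enlarged crop confirms all identities, with tray corners at crop (360,55), (497,107), (440,245), (303,190). Zero-depth pixels corrupted the rectangles, so I'm redoing them with a filter.

Run:
```python
from h import *
from bench import ctrl
c=dict(np.load("top0.npz")); P=depth_pts(c,c["R"],c["t"]); P[c["depth"]==0]=np.nan
print("mat z",np.nanmedian(P[235:245,330:400,2]),np.nanmedian(P[120:150,150:200,2]))
for n,(u,v),z in [("cap",(391,204),.052),("hs",(331,170),.04),("tor",(348,226),.032),("trf",(175,226),.042),("small",(171,173),.036),("plain",(121,190),.04),("turq",(365,159),.04),("tray",(256,182),.014)]:
    r=14 if n!="tray" else 50
    sl=np.s_[v-r:v+r,u-r:u+r]; W=P[sl].reshape(-1,3)
    lo=.8*z if n!='tray' else .012
    m=(W[:,2]>lo)&(W[:,2]<z+.012); w=W[m]
    rr=cv2.minAreaRect((w[:,:2]*1000).astype(np.float32))
    print(n,len(w),w[:,2].max().round(3),np.round(rr[0],1),np.round(rr[1],1),round(rr[2],1))
o=ctrl.get_obs()
print(yaw(tool(o)[0]),move(o,[.42,-.235,.25],90))
```

```text
mat z 0.0002917087969003236 0.0006621150339031219
cap 92 0.059 [ 485.7 -445.5] [30.1 33.9] 2.9
hs 102 0.048 [ 600.2 -245.1] [25.5 60.8] 37.3
tor 151 0.041 [ 410.1 -303.2] [49.9 50.5] 1.3
trf 158 0.048 [394.5 271.6] [42.  46.9] 79.2
small 41 0.042 [571.2 295.6] [23.1 21.2] 72.7
plain 147 0.046 [504.8 459.7] [58.3 28.8] 0.2
turq 111 0.048 [ 629.7 -358.3] [25.4 61.2] 37.5
tray 571 0.022 [557.9   1.2] [215.4 428.2] 69.9
65.77339912914161 (array([-47.96, -61.66,   0.63]), np.float64(-24.2))
```

>>> servo_tool:
  motion:
    - [[-46.2,-31.2,-4.5,0,-1],[-46.2,-31.2,-4.5,0,-1],[-46.2,-31.2,-4.5,0,-1],[-46.2,-31.2,-4.5,0,-1],[-46.2,-31.2,-4.5,0,-1]]

```text
time_s: 0.65
eef_pos: [0.3674, 0.3107, 0.2764]
eef_rot: [0.0, 0.21, 0.978, 0.0]
wrist_force: [1.3, -0.2, -0.7]
opening: 0.998
grasp_force: 0.0
```

>>> servo_tool:
  motion:
    - [[-25.6,-17.3,-2.5,0,-1],[-25.6,-17.3,-2.5,0,-1],[-25.6,-17.3,-2.5,0,-1],[-25.6,-17.3,-2.5,0,-1],[-25.6,-17.3,-2.5,0,-1]]

```text
time_s: 1.15
eef_pos: [0.4986, 0.0986, 0.2967]
eef_rot: [0.0, 0.21, 0.978, 0.0]
wrist_force: [0.0, 0.4, -0.1]
opening: 1.0
grasp_force: 0.0
```

>>> servo_tool:
  motion:
    - [[-5.5,-3.7,-0.5,0,-1],[-5.5,-3.7,-0.5,0,-1],[-5.5,-3.7,-0.5,0,-1]]

```text
time_s: 1.45
eef_pos: [0.5338, 0.0421, 0.3012]
eef_rot: [-0.0, 0.212, 0.977, -0.0]
wrist_force: [-0.3, 0.0, -0.1]
opening: 1.002
grasp_force: 0.0
```

Run:
```python
from h import *
from bench import ctrl
o=ctrl.get_obs(); c=ctrl.camera("wrist"); R,t=wrist(o,c)
np.savez("w_tray.npz",**c,Rw=R,tw=t)
print(o["eef_pos"],o["dq"].round(3))
cv2.imwrite("pics/wtray.png",c["pixels"][:,:,::-1])
```

```text
[0.53381114 0.04209141 0.30117293] [ 0.06  -0.025  0.04   0.019  0.013  0.027]
```

View pics/wtray.png

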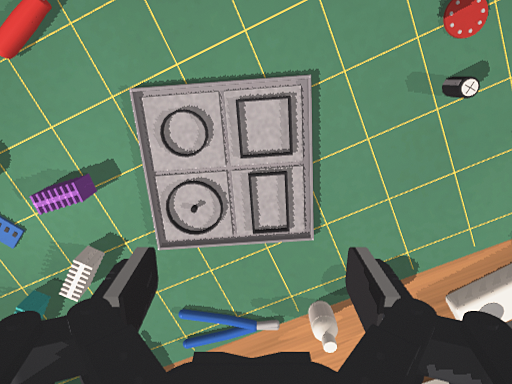

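The wrist view shows the tray whole: round rim at (185,132), square (266,127), peg (196,206), long (269,202). Next I extract the rims and the tray's axes.

Run:
```python
from h import *
c=dict(np.load("w_tray.npz")); R,t=c["Rw"],c["tw"]
g=cv2.cvtColor(c["pixels"],cv2.COLOR_RGB2GRAY); m=(g<70).astype(np.uint8)
N,l,s,ce=cv2.connectedComponentsWithStats(m)
for n,(u,v) in dict(round=(185,132),square=(266,127),peg=(196,206),long=(269,202)).items():
    best=[k for k in range(1,N) if s[k,0]<u<s[k,0]+s[k,2] and s[k,1]<v<s[k,1]+s[k,3] and 20<s[k,2]<90 and 20<s[k,3]<90]
    for k in best:
        cs,hh=cv2.findContours((l==k).astype(np.uint8),cv2.RETR_CCOMP,cv2.CHAIN_APPROX_NONE)
        for q,h in zip(cs,hh[0]):
            if len(q)<60: continue
            w=ray_plane(c,q[:,0],.015,R,t)[:,:2]*1000
            rr=cv2.minAreaRect(w.astype(np.float32)); e=cv2.fitEllipse(w.astype(np.float32))
            print(n,"inner" if h[3]>=0 else "outer","rect",np.round(rr[0],1),np.round(rr[1],1),round(rr[2],1),"ell",np.round(e[0],1),np.round(e[1],1))
# tray outline: not-green
hsv=cv2.cvtColor(c["pixels"],cv2.COLOR_RGB2HSV); m=((hsv[...,1]<60)&(g>60)).astype(np.uint8); m=cv2.morphologyEx(m,cv2.MORPH_CLOSE,np.ones((7,7)))
cs,_=cv2.findContours(m,cv2.RETR_EXTERNAL,cv2.CHAIN_APPROX_NONE)
for q in cs:
    if cv2.pointPolygonTest(q,(226,165),False)>0:
        rr=cv2.minAreaRect((ray_plane(c,q[:,0],.014,R,t)[:,:2]*1000).astype(np.float32)); print("tray",rr)
```

```text
round outer rect [483.9 -27. ] [56.7 56.9] 63.2 ell [484.2 -27.1] [55.9 57.4]
round inner rect [484.2 -26.2] [52.9 54. ] 60.9 ell [484.3 -26.7] [52.7 53.3]
square outer rect [518.7  65.9] [65.2 71.6] 69.7 ell [518.7  65.8] [75.1 83.2]
square inner rect [518.3  65.8] [61.9 68.2] 69.7 ell [518.2  65.9] [70.8 78.6]
peg outer rect [577.  -61.5] [74.  75.4] 3.9 ell [577.3 -61.3] [73.1 75.2]
peg inner rect [576.9 -61.1] [69.8 68.7] 17.9 ell [576.8 -60.8] [68.4 70. ]
long outer rect [611.6  31.7] [49.2 85.1] 69.8 ell [611.3  31.6] [ 55.2 102.4]
long inner rect [611.2  31.5] [46.4 78.7] 69.7 ell [610.8  31.8] [51.6 92.4]
tray ((548.6201782226562, 1.378509521484375), (216.50222778320312, 216.82684326171875), 69.76742553710938)
```

>>> servo_tool:
  motion:
    - [[-13.6,-38.0,0,0,-1],[-13.6,-38.0,0,0,-1],[-13.6,-38.0,0,0,-1],[-13.6,-38.0,0,0,-1],[-13.6,-38.0,0,0,-1]]

```text
time_s: 2.0
eef_pos: [0.5129, -0.2043, 0.3015]
eef_rot: [-0.0, 0.208, 0.978, 0.0]
wrist_force: [1.6, 0.5, 0.3]
opening: 1.001
grasp_force: 0.0
```

>>> servo_tool:
  motion:
    - [[-5.2,-14.5,0,0,-1],[-5.2,-14.5,0,0,-1],[-5.2,-14.5,0,0,-1],[-5.2,-14.5,0,0,-1]]

```text
time_s: 2.4
eef_pos: [0.5004, -0.3616, 0.3008]
eef_rot: [-0.0, 0.211, 0.977, -0.0]
wrist_force: [-0.2, 0.2, -0.0]
opening: 1.001
grasp_force: 0.0
```

Run:
```python
from h import *
from bench import ctrl
o=ctrl.get_obs(); c=ctrl.camera("wrist"); R,t=wrist(o,c)
np.savez("w_right.npz",**c,Rw=R,tw=t)
print(o["eef_pos"],o["dq"].round(3),o["q"].round(2))
cv2.imwrite("pics/wright.png",c["pixels"][:,:,::-1])
```

```text
[ 0.50036347 -0.361615    0.30081007] [ 0.019  0.005 -0.001  0.039  0.037 -0.   ] [-0.82  0.24  1.44 -0.    1.46 -1.96]
```

View pics/wright.png

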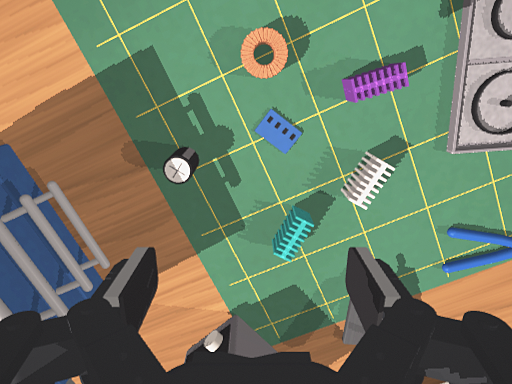

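The wrist view shows the capacitor top at (178,170), ring (264,53), heat sink (368,180), turquoise look-alike (293,234), and the blue cabinet's handles at the left edge. Next: measure the parts and the cabinet clearance.

Run:
```python
from h import *
c=dict(np.load("w_right.npz")); R,t=c["Rw"],c["tw"]
hsv=cv2.cvtColor(c["pixels"],cv2.COLOR_RGB2HSV); H,S,V=cv2.split(hsv)
P=depth_pts(c,R,t);P[c["depth"]==0]=np.nan
def comp(m,u,v,z,n,r=40):
    k=np.zeros_like(m,np.uint8);k[max(v-r,0):v+r,u-r:u+r]=1
    m=cv2.morphologyEx((m&(k>0)).astype(np.uint8),cv2.MORPH_CLOSE,np.ones((5,5)))
    cs,_=cv2.findContours(m,cv2.RETR_EXTERNAL,cv2.CHAIN_APPROX_NONE)
    q=max(cs,key=cv2.contourArea)[:,0]; w=(ray_plane(c,q,z,R,t)[:,:2]*1000).astype(np.float32)
    rr=cv2.minAreaRect(w);e=cv2.fitEllipse(w)
    print(n,"rect",np.round(rr[0],1),np.round(rr[1],1),round(rr[2],1),"ell",np.round(e[0],1),np.round(e[1],1))
def dep(u,v,r,z,n):
    W=P[max(v-r,0):v+r,u-r:u+r].reshape(-1,3);W=W[(W[:,2]>z-.008)&(W[:,2]<z+.01)]
    rr=cv2.minAreaRect((W[:,:2]*1000).astype(np.float32));print(n,"depth",len(W),np.median(W[:,2]).round(4),np.round(rr[0],1),np.round(rr[1],1),round(rr[2],1))
comp((S<60)&(V>120),178,170,.052,"cap",22); dep(178,170,25,.052,"cap")
comp((S<50)&(V>140),368,180,.04,"hs"); dep(368,180,40,.04,"hs")
comp((H<15)&(S>90),264,53,.02,"tor"); comp((H<15)&(S>90),264,53,.032,"tor"); dep(264,53,40,.032,"tor")
d=dict(np.load("top0.npz")); Q=depth_pts(d,d["R"],d["t"]);Q[d["depth"]==0]=np.nan
W=Q[150:245,395:500].reshape(-1,3);
for lo,hi in[(.03,.06),(.06,.1),(.1,.2),(.2,.4)]:
    w=W[(W[:,2]>lo)&(W[:,2]<hi)&(W[:,1]<-.47)]; print(lo,len(w),w[:,:2].max(0) if len(w) else 0, w[:,0].min() if len(w) else 0)
W=P[130:310,0:170].reshape(-1,3);w=W[(W[:,2]>.02)&(W[:,1]<-.475)];print("handle y max",w[:,1].max(),"z",w[:,2].max())
```

```text
cap rect [ 483.3 -449.1] [27.8 29.1] 62.3 ell [ 483.2 -448.9] [28.2 29.1]
cap depth 719 0.0524 [ 483.2 -448.4] [34.  33.8] 87.4
hs rect [ 591.  -252.1] [43.2 61.4] 36.8 ell [ 590.7 -251.1] [45.3 74.1]
hs depth 753 0.0397 [ 597.7 -247.6] [26.9 60. ] 37.1
tor rect [ 408. -305.] [52.  53.5] 65.7 ell [ 408.  -305.1] [51.8 53.1]
tor rect [ 408.6 -305.7] [50.5 51.9] 65.7 ell [ 408.5 -305.8] [50.3 51.5]
tor depth 1496 0.0322 [ 408.6 -305.8] [51.7 51. ] 22.3
0.03 383 [ 0.62816163 -0.59048846] 0.3721581628692517
0.06 478 [ 0.62801517 -0.59057545] 0.37222630694253533
0.1 1532 [ 0.63101233 -0.58978522] 0.3722101197751289
0.2 2502 [ 0.63211218 -0.62893489] 0.37259524434753716
handle y max -0.5925702662401058 z 0.19061736168474305
```

Run:
```python
from h import *
from bench import ctrl
o=ctrl.get_obs(); print(ctrl.tip_reach,o["time_s"],o["eef_pos"])
c=dict(np.load("w_right.npz")); H=c["hand_eye"]; d=c["depth"]
v,u=np.mgrid[0:384,0:512]
P=np.stack([(u-c["cx"])/c["fx"]*d,(v-c["cy"])/c["fy"]*d,d],-1)@H[:3,:3].T+H[:3,3]
m=(d>0)&(d<.2)&(v>230); T=P[m]; print("fingers tool z max",T[:,2].max(),np.percentile(T[:,2],[90,99]))
tip=T[T[:,2]>T[:,2].max()-.006];print(tip.min(0).round(3),tip.max(0).round(3))
print(move(o,[.4832,-.4486,.10],yaw(tool(o)[0])))
```

```text
0.025 2.45 [ 0.50076783 -0.35957787  0.30071469]
fingers tool z max 0.012471071653774979 [-0.01218983  0.00701564]
[-0.011 -0.05   0.006] [0.012 0.049 0.012]
(array([-2.09, -8.84, 20.06]), np.float64(0.0))
```

>>> servo_tool:
  motion:
    - [[-2.1,-8.8,5,0,-1],[-2.1,-8.8,8,0,-1],[-2.1,-8.8,13,0,-1],[-2.1,-8.8,18,0,-1],[-2.1,-8.8,20,0,-1]]

```text
time_s: 2.95
eef_pos: [0.4845, -0.4437, 0.0984]
eef_rot: [-0.001, 0.209, 0.978, 0.001]
wrist_force: [0.5, -0.6, -0.1]
opening: 1.002
grasp_force: 0.0
```

Run:
```python
from h import *
from bench import ctrl
o=ctrl.get_obs(); c=ctrl.camera("wrist"); R,t=wrist(o,c)
P=depth_pts(c,R,t); d=c["depth"]; h=P[...,2]
m=(d>0)&(h>.046)&(h<.06)&(abs(P[...,0]-.483)<.04)&(abs(P[...,1]+.4486)<.04)
rr=cv2.minAreaRect((P[m][:,:2]*1000).astype(np.float32));print(m.sum(),rr)
o=ctrl.get_obs();print(o["eef_pos"],o["dq"].round(3),move(o,[rr[0][0]/1e3,rr[0][1]/1e3,.048],yaw(tool(o)[0])))
```

```text
2938 ((482.9770812988281, -448.7826232910156), (34.13982391357422, 34.828487396240234), 63.69205093383789)
[ 0.48193032 -0.44046282  0.09142428] [ 0.007 -0.033  0.017 -0.001  0.153  0.   ] (array([-0.49, -0.75,  4.33]), np.float64(0.0))
```

>>> servo_tool:
  motion:
    - [[0,0,0,0,-1],[0,0,0,0,-1],[0,0,0,0,-1]]

```text
time_s: 3.3
eef_pos: [0.4863, -0.4482, 0.1055]
eef_rot: [0.002, 0.209, 0.978, -0.002]
wrist_force: [-0.2, 0.0, 0.4]
opening: 1.004
grasp_force: 0.0
```

>>> servo_tool:
  motion:
    - [[0,0,0,0,-1],[0,0,0,0,-1]]

```text
time_s: 3.5
eef_pos: [0.485, -0.4481, 0.1036]
eef_rot: [0.001, 0.21, 0.978, -0.001]
wrist_force: [-0.1, 0.7, 0.2]
opening: 0.998
grasp_force: 0.0
```

Run:
```python
from h import *
from bench import ctrl
o=ctrl.get_obs();print(o["eef_pos"],o["dq"].round(3),move(o,[.483,-.4488,.048],yaw(tool(o)[0])))
```

```text
[ 0.48496842 -0.44810837  0.10363111] [-0.004  0.014  0.009  0.001 -0.003 -0.   ] (array([ 0.17, -0.14,  5.56]), np.float64(0.0))
```

>>> servo_tool:
  motion:
    - [[0.1,-0.1,2,0,-1],[0.1,-0.1,3.5,0,-1],[0.1,-0.1,4.7,0,-1],[0.1,-0.1,5.4,0,-1],[0.1,-0.1,5.4,0,-1]]

```text
time_s: 4.0
eef_pos: [0.4823, -0.4472, 0.046]
eef_rot: [-0.001, 0.21, 0.978, 0.001]
wrist_force: [-0.1, 0.4, -1.1]
opening: 1.005
grasp_force: 0.0
```

>>> servo_tool:
  motion:
    - [[0,0,0,0,1],[0,0,0,0,1],[0,0,0,0,1],[0,0,0,0,1],[0,0,0,0,1]]

```text
time_s: 4.5
eef_pos: [0.4834, -0.4486, 0.0485]
eef_rot: [0.001, 0.21, 0.978, -0.001]
wrist_force: [0.8, -0.2, 3.6]
opening: 0.391
grasp_force: 59.8
```

>>> servo_tool:
  motion:
    - [[0,0,-1,0,1],[0,0,-3,0,1],[0,0,-6,0,1],[0,0,-9,0,1],[0,0,-10,0,1]]

```text
time_s: 5.0
eef_pos: [0.4841, -0.4494, 0.1518]
eef_rot: [0.002, 0.21, 0.978, -0.002]
wrist_force: [1.0, -0.7, 0.5]
opening: 0.39
grasp_force: 59.6
```

Run:
```python
from h import *
from bench import ctrl
o=ctrl.get_obs();print(ctrl.tip_reach,o["eef_pos"],o["opening"],move(o,[.4839,-.0270,.15],70))
c=ctrl.camera("wrist");H=c["hand_eye"]; d=c["depth"]
v,u=np.mgrid[0:384,0:512]
P=np.stack([(u-c["cx"])/c["fx"]*d,(v-c["cy"])/c["fy"]*d,d],-1)@H[:3,:3].T+H[:3,3]
for s in(-1,1):
    m=(d>0)&(d<.25)&(P[...,1]*s>.019)&(abs(P[...,1])<.05)&(P[...,2]<.04)&(abs(P[...,0])<.014); T=P[m]; print("finger",s,T[:,2].max(),abs(T[T[:,2]>T[:,2].max()-.005][:,1]).max())
m=(d>0)&(abs(P[...,1])<.017)&(abs(P[...,0])<.02)&(P[...,2]<.06);T=P[m];print("cap top tool z",np.median(T[T[:,2]<.01][:,2]), T.min(0),T.max(0))
cv2.imwrite("pics/wcap.png",c["pixels"][:,:,::-1])
```

```text
0.025 [ 0.48414462 -0.44943858  0.15184659] 0.389670306422865 (array([ 1.735e+01,  3.852e+01, -2.000e-02]), np.float64(-4.2))
finger -1 0.021326904564760163 0.028784683025705256
finger 1 0.021305600721971463 0.027778635022088972
cap top tool z -0.008360288949283534 [-0.01765832 -0.01699986 -0.06431363] [0.01983869 0.01699956 0.04871764]
```

View pics/wcap.png

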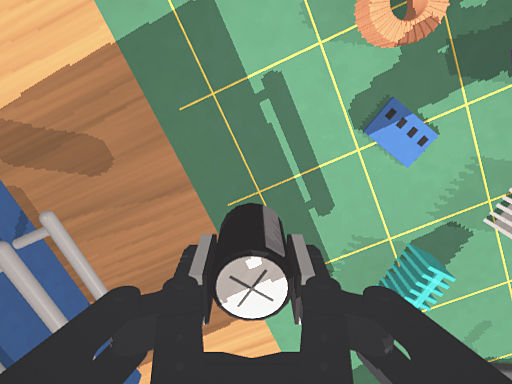

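The view shows the capacitor (top at (252,285)) held squarely between the pads and clear of everything. Carrying it to the round insert.

>>> servo_tool:
  motion:
    - [[1.2,2.7,0,-1,1],[3.0,6.8,0,-2,1],[5.1,11.4,0,-3,1],[7.2,15.9,0,-4.2,1],[9.2,20.4,0,-4.2,1]]

```text
time_s: 5.55
eef_pos: [0.4814, -0.2217, 0.146]
eef_rot: [-0.001, 0.174, 0.985, 0.001]
wrist_force: [0.8, 1.0, -0.4]
opening: 0.387
grasp_force: 59.8
```

Run:
```python
from h import *
from bench import ctrl
o=ctrl.get_obs();print(o["eef_pos"],move(o,[.4839,-.0270,.15],70),tool(o)[0].round(3))
```

```text
[ 0.48143483 -0.22169532  0.14597807] (array([ 6.44, 18.38, -0.37]), np.float64(-0.0)) [[-0.94   0.343 -0.002]
 [ 0.343  0.94   0.002]
 [ 0.002  0.001 -1.   ]]
```

>>> servo_tool:
  motion:
    - [[1.6,4.6,0,0,1],[3.2,9.2,0,0,1],[4.7,13.5,0,0,1],[5.8,16.8,0,0,1],[6.5,18.6,0,0,1]]

```text
time_s: 6.05
eef_pos: [0.4839, -0.0241, 0.1462]
eef_rot: [-0.001, 0.173, 0.985, 0.0]
wrist_force: [-0.0, -1.4, -0.2]
opening: 0.392
grasp_force: 59.8
```

>>> servo_tool:
  motion:
    - [[0,0,1,0,1],[0,0,2.5,0,1],[0,0,4,0,1],[0,0,5,0,1],[0,0,5,0,1]]

```text
time_s: 6.55
eef_pos: [0.4836, -0.0274, 0.0952]
eef_rot: [-0.002, 0.174, 0.985, 0.0]
wrist_force: [-0.1, 0.2, -1.3]
opening: 0.392
grasp_force: 59.8
```

Run:
```python
from h import *
from bench import ctrl
o=ctrl.get_obs();print(o["eef_pos"],move(o,[.4839,-.0270,.057],70),o["dq"].round(3))
c=ctrl.camera("wrist");cv2.imwrite("pics/wcap2.png",c["pixels"][:,:,::-1])
o=ctrl.get_obs();print(o["eef_pos"],move(o,[.4839,-.0270,.057],70),o["dq"].round(3))
```

```text
[ 0.4836172  -0.02742087  0.09519722] (array([-0.03,  0.05,  3.82]), np.float64(-0.1)) [ 0.003 -0.031 -0.024  0.001  0.024  0.   ]
[ 0.48441398 -0.02755333  0.09630914] (array([0.06, 0.04, 3.93]), np.float64(-0.1)) [ 0.004 -0.024 -0.021  0.003  0.008  0.003]
```

View pics/wcap2.png

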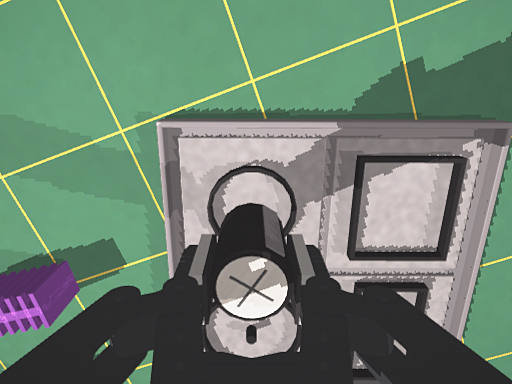

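The capacitor hangs centred over the round rim (ring at (250,200)). Lowering in small steps.

>>> servo_tool:
  motion:
    - [[0,0,1.5,0,1],[0,0,2.7,0,1],[0,0,3.5,0,1],[0,0,3.7,0,1],[0,0,3.7,0,1]]

```text
time_s: 7.1
eef_pos: [0.4852, -0.0271, 0.0604]
eef_rot: [-0.0, 0.174, 0.985, 0.0]
wrist_force: [0.1, -0.5, -0.7]
opening: 0.393
grasp_force: 59.8
```

>>> servo_tool:
  motion:
    - [[0,0,0.1,0,1],[0,0,0.2,0,1],[0,0,0.2,0,1]]

```text
time_s: 7.4
eef_pos: [0.4855, -0.0272, 0.0588]
eef_rot: [0.0, 0.174, 0.985, -0.0]
wrist_force: [0.4, -0.6, -0.4]
opening: 0.392
grasp_force: 59.8
```

>>> servo_tool:
  motion:
    - [[0,0,0.1,0,1],[0,0,0.2,0,1],[0,0,0.3,0,1],[0,0,0.3,0,1]]

```text
time_s: 7.8
eef_pos: [0.4853, -0.0271, 0.0555]
eef_rot: [-0.0, 0.174, 0.985, -0.0]
wrist_force: [0.0, 0.4, -1.5]
opening: 0.386
grasp_force: 59.9
```

>>> servo_tool:
  motion:
    - [[0,0,0.1,0,1],[0,0,0.1,0,1],[0,0,0.2,0,1],[0,0,0.2,0,1]]

```text
time_s: 8.2
eef_pos: [0.4856, -0.0272, 0.0555]
eef_rot: [-0.0, 0.174, 0.985, -0.0]
wrist_force: [-7.6, 1.5, 21.3]
opening: 0.391
grasp_force: 62.4
```

Contact is felt at 21 N. I back off the press, then open and rise.

>>> servo_tool:
  motion:
    - [[0,0,-0.15,0,1],[0,0,-0.15,0,0],[0,0,-0.15,0,0],[0,0,-0.15,0,-1],[0,0,-0.15,0,-1]]

```text
time_s: 8.7
eef_pos: [0.4852, -0.0271, 0.0548]
eef_rot: [-0.0, 0.174, 0.985, 0.0]
wrist_force: [-0.5, 0.4, -0.5]
opening: 0.828
grasp_force: 0.0
```

>>> servo_tool:
  motion:
    - [[0,0,-0.15,0,-1],[0,0,-1.5,0,-1],[0,0,-5,0,-1],[0,0,-9,0,-1],[0,0,-12,0,-1]]

```text
time_s: 9.2
eef_pos: [0.486, -0.0273, 0.1784]
eef_rot: [0.001, 0.174, 0.985, -0.0]
wrist_force: [0.1, -0.5, 0.9]
opening: 0.999
grasp_force: 0.0
```

Run:
```python
from h import *
from bench import ctrl
o=ctrl.get_obs(); c=ctrl.camera("wrist"); R,t=wrist(o,c)
P=depth_pts(c,R,t); d=c["depth"]; h=P[...,2]
m=(d>0)&(h>.05)&(h<.068)&(abs(P[...,0]-.484)<.03)&(abs(P[...,1]+.027)<.03)
rr=cv2.minAreaRect((P[m][:,:2]*1000).astype(np.float32));print(m.sum(),np.median(P[m][:,2]),rr)
o=ctrl.get_obs();print(o["eef_pos"],o["q"].round(2),move(o,[.5977,-.2476,.15],37.1))
```

```text
1611 0.059389426871358515 ((485.5449523925781, -27.677120208740234), (34.359519958496094, 34.60814666748047), 6.994454860687256)
[ 0.48872452 -0.02795231  0.18312545] [-0.3   0.06  1.89  0.    1.17 -1.52] (array([-17.72, -16.91,   3.48]), np.float64(32.9))
```

>>> servo_tool:
  motion:
    - [[-2.2,-2.1,0,7,-1],[-5.2,-4.9,0,15,-1],[-8.4,-7.9,0.5,23,-1],[-11.6,-10.9,1.5,31,-1],[-14.3,-13.4,3,33,-1]]

```text
time_s: 9.75
eef_pos: [0.5755, -0.2046, 0.1467]
eef_rot: [0.002, 0.449, 0.894, -0.0]
wrist_force: [0.2, 0.5, 0.4]
opening: 1.001
grasp_force: 0.0
```

Run:
```python
from h import *
from bench import ctrl
o=ctrl.get_obs();print(o["eef_pos"],move(o,[.5977,-.2476,.12],37.1))
```

```text
[ 0.57545223 -0.2046273   0.14672197] (array([-4.77, -0.79,  2.69]), np.float64(-0.4))
```

>>> servo_tool:
  motion:
    - [[-2.4,-0.3,1.2,-0.4,-1],[-3.9,-0.6,2.2,-0.4,-1],[-4.7,-0.8,2.7,-0.4,-1],[-4.7,-0.8,2.7,-0.4,-1],[-4.7,-0.8,2.7,-0.4,-1]]

```text
time_s: 10.25
eef_pos: [0.5956, -0.2438, 0.1186]
eef_rot: [-0.0, 0.443, 0.896, 0.0]
wrist_force: [0.4, 0.2, -0.1]
opening: 1.003
grasp_force: 0.0
```

```bash
cat >> h.py <<'E'
def find(c,R,t,xy,r,z,lo=.008):
    P=depth_pts(c,R,t); h=P[...,2]
    m=(c["depth"]>0)&(h>z-lo)&(h<z+.008)&(abs(P[...,0]-xy[0])<r)&(abs(P[...,1]-xy[1])<r)
    p=P[m]; rr=cv2.minAreaRect((p[:,:2]*1000).astype(np.float32))
    print(m.sum(),"z",np.median(p[:,2]).round(4),np.round(rr[0],1),np.round(rr[1],1),round(rr[2],1)); return rr
E
python3 - <<'E'
from h import *
from bench import ctrl
o=ctrl.get_obs(); c=ctrl.camera("wrist"); R,t=wrist(o,c)
rr=find(c,R,t,(.598,-.248),.045,.04)
print(o["dq"].round(3))
o=ctrl.get_obs();print(o["eef_pos"],move(o,[rr[0][0]/1e3,rr[0][1]/1e3,.036],37.1))
E
```

```text
2978 z 0.0395 [ 598.  -247.4] [26.1 60.5] 36.8
[ 0.008 -0.014  0.004  0.002 -0.001 -0.002]
[ 0.59573532 -0.2435985   0.11886134] (array([-0.44, -0.06,  8.29]), np.float64(0.3))
```

>>> servo_tool:
  motion:
    - [[-0.4,-0.1,3,0.5,-1],[-0.4,-0.1,5.5,0.5,-1],[-0.4,-0.1,7.5,0.5,-1],[-0.4,-0.1,8.3,0.5,-1],[-0.4,-0.1,8.3,0.5,-1]]

```text
time_s: 10.8
eef_pos: [0.5967, -0.2471, 0.0345]
eef_rot: [-0.001, 0.447, 0.895, 0.0]
wrist_force: [-0.2, 0.7, -0.2]
opening: 1.001
grasp_force: 0.0
```

>>> servo_tool:
  motion:
    - [[0,0,0,0,-1],[0,0,0,0,1],[0,0,0,0,1],[0,0,0,0,1],[0,0,0,0,1]]

```text
time_s: 11.3
eef_pos: [0.5975, -0.2483, 0.0355]
eef_rot: [0.0, 0.447, 0.894, -0.0]
wrist_force: [1.2, 0.8, -0.2]
opening: 0.33
grasp_force: 0.0
```

>>> servo_tool:
  motion:
    - [[0,0,0,0,1],[0,0,0,0,1]]

```text
time_s: 11.5
eef_pos: [0.5977, -0.2485, 0.0357]
eef_rot: [0.001, 0.447, 0.894, -0.0]
wrist_force: [0.1, -0.1, 4.3]
opening: 0.296
grasp_force: 60.4
```

>>> servo_tool:
  motion:
    - [[0,0,-1,0,1],[0,0,-3,0,1],[0,0,-6,0,1],[1.0,0.8,-8,0,1],[3.0,2.5,-9,-5,1]]

```text
time_s: 12.0
eef_pos: [0.6002, -0.2111, 0.128]
eef_rot: [0.002, 0.408, 0.913, -0.0]
wrist_force: [1.2, -0.0, -0.7]
opening: 0.293
grasp_force: 59.8
```

>>> servo_tool:
  motion:
    - [[3.5,2.9,0,-7,1],[7.0,5.8,0,-14,1],[10.5,8.7,0,-21,1],[14.0,11.7,0,-27,1],[16.4,13.7,0,-27,1]]

```text
time_s: 12.5
eef_pos: [0.5909, 0.0074, 0.1252]
eef_rot: [-0.001, 0.181, 0.983, 0.0]
wrist_force: [0.4, -0.1, -0.8]
opening: 0.29
grasp_force: 59.7
```

Run:
```python
from h import *
from bench import ctrl
o=ctrl.get_obs();print(o["eef_pos"],move(o,[.6117,.0318,.12],69.7))
```

```text
[0.59094623 0.00742579 0.12519902] (array([-1.07,  3.02,  0.52]), np.float64(-0.6))
```

>>> servo_tool:
  motion:
    - [[-0.6,1.5,0,-0.6,1],[-0.9,2.5,0.3,-0.6,1],[-1.0,3.0,0.5,-0.6,1],[-1.0,3.0,0.5,-0.6,1],[-1.0,3.0,0.5,-0.6,1]]

```text
time_s: 13.0
eef_pos: [0.6117, 0.028, 0.1197]
eef_rot: [-0.001, 0.179, 0.984, -0.0]
wrist_force: [0.0, -0.2, -1.5]
opening: 0.299
grasp_force: 59.7
```

Run:
```python
from h import *
from bench import ctrl
o=ctrl.get_obs(); c=ctrl.camera("wrist"); R,t=wrist(o,c)
hz=o["eef_pos"][2]+.0045
find(c,R,t,o["eef_pos"][:2],.05,hz,.006)
H=c["hand_eye"]; d=c["depth"]
P=(depth_pts(c,R,t)-o["eef_pos"])@tool(o)[0]
for s in(-1,1):
    m=(d>0)&(P[...,1]*s>.0145)&(abs(P[...,1])<.05)&(P[...,2]<.032)&(abs(P[...,0])<.014); T=P[m]; print("finger tip",s,T[:,2].max())
cv2.imwrite("pics/whs.png",c["pixels"][:,:,::-1])
print(o["dq"].round(3),o["eef_pos"],move(o,[.6117,.0318,.044],69.7))
```

```text
9052 z 0.1237 [609.4  26.1] [49.4 65.5] 49.8
finger tip -1 0.02105196734311959
finger tip 1 0.02111232316414102
[-0.007 -0.007 -0.     0.001 -0.003 -0.001] [0.61166007 0.02796196 0.11966122] (array([0.12, 0.36, 7.57]), np.float64(-0.3))
```

View pics/whs.png

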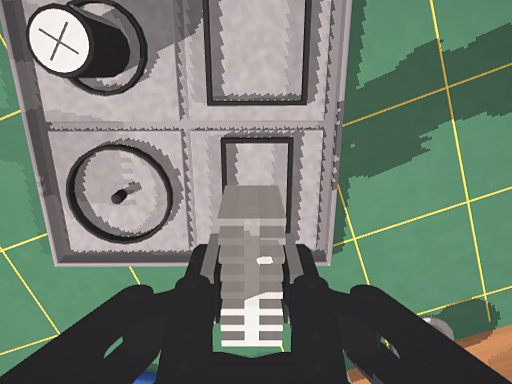

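The heat sink is held square above the long rim, which runs (222,140) to (292,…) in the image. Lowering with a small sideways correction.

>>> servo_tool:
  motion:
    - [[0.1,0.4,2,0,1],[0.1,0.4,4.5,0,1],[0.1,0.4,6.3,0,1],[0.1,0.4,7.1,0,1],[0.1,0.4,7.1,0,1]]

```text
time_s: 13.55
eef_pos: [0.6115, 0.0324, 0.0479]
eef_rot: [-0.001, 0.179, 0.984, -0.0]
wrist_force: [0.1, 0.1, -0.7]
opening: 0.295
grasp_force: 59.7
```

>>> servo_tool:
  motion:
    - [[0,0,0,0,1],[0,0,0.1,0,1],[0,0,0.2,0,1],[0,0,0.3,0,1],[0,0,0.3,0,1]]

```text
time_s: 14.05
eef_pos: [0.6125, 0.0329, 0.0463]
eef_rot: [0.0, 0.178, 0.984, 0.0]
wrist_force: [0.4, 0.6, -1.5]
opening: 0.294
grasp_force: 59.7
```

>>> servo_tool:
  motion:
    - [[0,0,0.1,0,1],[0,0,0.2,0,1],[0,0,0.3,0,1],[0,0,0.3,0,1]]

```text
time_s: 14.45
eef_pos: [0.6123, 0.0329, 0.0428]
eef_rot: [-0.0, 0.178, 0.984, -0.0]
wrist_force: [-0.1, 0.5, -1.2]
opening: 0.293
grasp_force: 59.7
```

>>> servo_tool:
  motion:
    - [[0,0,0.1,0,1],[0,0,0.1,0,1]]

```text
time_s: 14.65
eef_pos: [0.6125, 0.0329, 0.0427]
eef_rot: [-0.0, 0.178, 0.984, -0.0]
wrist_force: [-3.1, 0.2, 4.4]
opening: 0.295
grasp_force: 60.4
```

>>> servo_tool:
  motion:
    - [[0,0,0,0,0.2],[0,0,0,0,0],[0,0,0,0,-0.3],[0,0,0,0,-1],[0,0,0,0,-1]]

```text
time_s: 15.15
eef_pos: [0.6125, 0.0329, 0.042]
eef_rot: [-0.0, 0.178, 0.984, 0.0]
wrist_force: [0.3, -0.6, -0.4]
opening: 0.958
grasp_force: 0.0
```

>>> servo_tool:
  motion:
    - [[0,0,-0.5,0,-1],[0,0,-2,0,-1],[0,0,-5,0,-1],[0,0,-9,0,-1],[0,0,-11,0,-1]]

```text
time_s: 15.65
eef_pos: [0.6144, 0.0327, 0.1572]
eef_rot: [0.003, 0.178, 0.984, 0.0]
wrist_force: [0.9, -0.2, 0.6]
opening: 1.0
grasp_force: 0.0
```

Run:
```python
from h import *
from bench import ctrl
o=ctrl.get_obs(); c=ctrl.camera("wrist"); R,t=wrist(o,c)
find(c,R,t,(.6117,.0318),.045,.047)
o=ctrl.get_obs();print(o["eef_pos"],move(o,[.4086,-.3058,.11],69.7))
```

```text
2223 z 0.0466 [611.7  32.8] [26.  60.5] 69.6
[0.61597369 0.03256463 0.16012559] (array([  7.62, -38.97,   4.85]), np.float64(-0.2))
```

>>> servo_tool:
  motion:
    - [[0.5,-2.5,0,0,-1],[1.3,-6.8,0,0,-1],[2.2,-11.7,0,0,-1],[3.1,-16.6,0,0,-1],[4.0,-21.5,0,0,-1]]

```text
time_s: 16.2
eef_pos: [0.4987, -0.1558, 0.1531]
eef_rot: [0.001, 0.178, 0.984, -0.0]
wrist_force: [-0.2, -0.4, -0.6]
opening: 1.002
grasp_force: 0.0
```

>>> servo_tool:
  motion:
    - [[0.9,-4.8,0,0,-1],[1.8,-9.5,1,0,-1],[2.6,-13.5,2.2,0,-1],[3.1,-16.3,3.4,0,-1],[3.3,-17.4,4.2,0,-1]]

```text
time_s: 16.7
eef_pos: [0.4064, -0.3081, 0.1103]
eef_rot: [0.0, 0.18, 0.984, -0.0]
wrist_force: [-0.7, 0.5, 0.7]
opening: 1.002
grasp_force: 0.0
```

>>> servo_tool:
  motion:
    - [[0,0,0,0,-1],[0,0,0,0,-1]]

```text
time_s: 16.9
eef_pos: [0.4082, -0.3052, 0.1104]
eef_rot: [0.0, 0.178, 0.984, 0.0]
wrist_force: [0.1, 0.0, 0.8]
opening: 0.996
grasp_force: 0.0
```

Run:
```python
from h import *
from bench import ctrl
o=ctrl.get_obs(); c=ctrl.camera("wrist"); R,t=wrist(o,c)
rr=find(c,R,t,(.4086,-.3058),.045,.032)
o=ctrl.get_obs();print(o["dq"].round(3),o["eef_pos"],move(o,[rr[0][0]/1e3,rr[0][1]/1e3,.034],69.7))
cv2.imwrite("pics/wtor.png",c["pixels"][:,:,::-1])
```

```text
4025 z 0.0321 [ 408.4 -305.4] [52. 52.] 79.0
[ 0.011 -0.004  0.    -0.    -0.003 -0.004] [ 0.40852642 -0.30500782  0.11062346] (array([ 0.  , -0.04,  7.66]), np.float64(-0.2))
```

View pics/wtor.png

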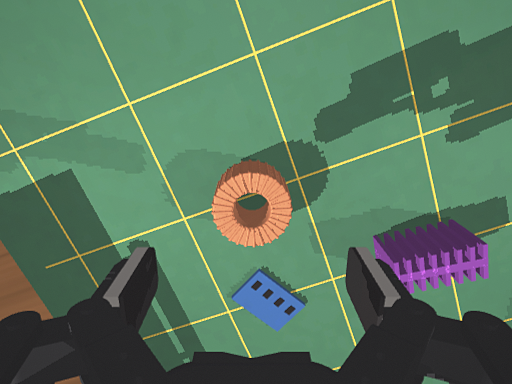

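The ring (top centre (251,205)) is centred between the open fingers, with the blue and purple bodies clear of both.

>>> servo_tool:
  motion:
    - [[0,0,2.5,0,-1],[0,0,5,0,-1],[0,0,7,0,-1],[0,0,7.7,0,-1],[0,0,7.7,0,-1]]

```text
time_s: 17.45
eef_pos: [0.408, -0.3045, 0.0327]
eef_rot: [-0.001, 0.177, 0.984, 0.001]
wrist_force: [0.2, 0.3, 0.4]
opening: 0.995
grasp_force: 0.0
```

>>> servo_tool:
  motion:
    - [[0,0,0,0,-1],[0,0,0,0,1],[0,0,0,0,1],[0,0,0,0,1],[0,0,0,0,1]]

```text
time_s: 17.95
eef_pos: [0.4083, -0.3065, 0.0345]
eef_rot: [0.001, 0.178, 0.984, -0.001]
wrist_force: [-2.0, 3.4, 8.2]
opening: 0.586
grasp_force: 61.4
```

>>> servo_tool:
  motion:
    - [[0,0,-1,0,1],[0,0,-3,0,1],[0,0,-6,0,1],[-0.2,0.8,-8.5,0,1],[-0.6,2.6,-9.5,0,1]]

```text
time_s: 18.45
eef_pos: [0.4233, -0.2854, 0.1314]
eef_rot: [0.002, 0.179, 0.984, -0.002]
wrist_force: [0.8, 0.1, -2.5]
opening: 0.586
grasp_force: 63.0
```

>>> servo_tool:
  motion:
    - [[-1.1,4.2,0,0,1],[-2.2,8.6,0,0,1],[-3.4,13.3,0,0,1],[-4.6,18.0,0,0,1],[-5.6,22.2,0,0,1]]

```text
time_s: 18.95
eef_pos: [0.5536, -0.0933, 0.1287]
eef_rot: [0.0, 0.178, 0.984, 0.0]
wrist_force: [-0.2, -1.1, -1.4]
opening: 0.586
grasp_force: 63.0
```

>>> servo_tool:
  motion:
    - [[-0.6,2.2,0,0,1],[-0.9,3.4,0,0,1],[-1.1,4.0,0,0,1],[-1.1,4.0,0,0,1],[-1.1,4.0,0,0,1]]

```text
time_s: 19.45
eef_pos: [0.5765, -0.0628, 0.128]
eef_rot: [-0.0, 0.179, 0.984, -0.0]
wrist_force: [-0.5, -0.3, -1.9]
opening: 0.585
grasp_force: 63.0
```

Run:
```python
from h import *
from bench import ctrl
o=ctrl.get_obs(); c=ctrl.camera("wrist"); R,t=wrist(o,c)
print(o["dq"].round(3),o["eef_pos"],move(o,[.5772,-.0614,.05],69.7))
d=c["depth"]; P=(depth_pts(c,R,t)-o["eef_pos"])@tool(o)[0]
for s in(-1,1):
    m=(d>0)&(P[...,1]*s>.027)&(abs(P[...,1])<.05)&(P[...,2]<.03)&(abs(P[...,0])<.014); T=P[m]; print("finger tip",s,T[:,2].max())
hsv=cv2.cvtColor(c["pixels"],cv2.COLOR_RGB2HSV)
m=(d>0)&(hsv[...,0]<15)&(hsv[...,1]>90)&(P[...,2]<.012)&(abs(P[...,1])<.03);T=P[m];print(T.min(0),T.max(0),np.percentile(T[:,2],[5,20,50]))
cv2.imwrite("pics/wtor2.png",c["pixels"][:,:,::-1])
```

```text
[-0.006 -0.002  0.004  0.002 -0.001  0.003] [ 0.57649482 -0.06275477  0.12798603] (array([-0.02,  0.16,  7.8 ]), np.float64(-0.3))
finger tip -1 0.017973446448338325
finger tip 1 0.017944794193519673
[-0.02592664 -0.02544119  0.00017482] [0.02665735 0.02467438 0.01199651] [0.0014552  0.00200901 0.00264373]
```

View pics/wtor2.png

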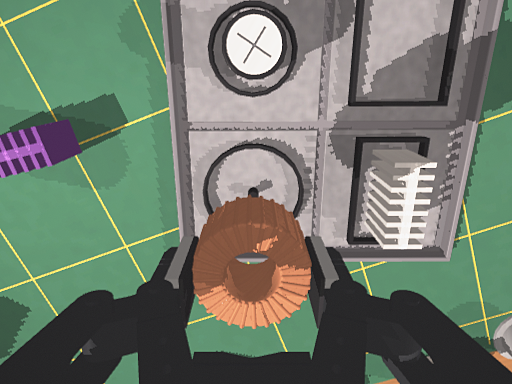

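The ring is held level above the peg (tip at (253,192)), and the capacitor (254,45) and heat sink (402,200) stand upright in their rims.

>>> servo_tool:
  motion:
    - [[0,0.2,2.5,0,1],[0,0.2,5,0,1],[0,0.2,7,0,1],[0,0.2,8.0,0,1],[0,0.2,8.0,0,1]]

```text
time_s: 20.0
eef_pos: [0.5763, -0.0603, 0.0466]
eef_rot: [-0.002, 0.179, 0.984, 0.0]
wrist_force: [-0.7, -0.3, -2.5]
opening: 0.582
grasp_force: 63.0
```

>>> servo_tool:
  motion:
    - [[0,0,0,0,1],[0,0,0.1,0,1],[0,0,0.2,0,1],[0,0,0.3,0,1],[0,0,0.3,0,1]]

```text
time_s: 20.5
eef_pos: [0.5779, -0.0598, 0.0453]
eef_rot: [0.0, 0.178, 0.984, -0.0]
wrist_force: [-0.3, 0.3, -2.6]
opening: 0.586
grasp_force: 63.0
```

>>> servo_tool:
  motion:
    - [[0,-0.1,0.1,0,1],[0,-0.1,0.2,0,1],[0,-0.1,0.3,0,1],[0,-0.1,0.3,0,1]]

```text
time_s: 20.9
eef_pos: [0.5772, -0.0607, 0.0418]
eef_rot: [-0.0, 0.178, 0.984, 0.0]
wrist_force: [0.3, 0.5, -1.5]
opening: 0.586
grasp_force: 63.0
```

>>> servo_tool:
  motion:
    - [[0,0,0.1,0,1],[0,0,0.1,0,1]]

```text
time_s: 21.1
eef_pos: [0.5774, -0.0607, 0.0416]
eef_rot: [-0.0, 0.178, 0.984, -0.0]
wrist_force: [-3.0, 0.1, 4.1]
opening: 0.582
grasp_force: 63.5
```

>>> servo_tool:
  motion:
    - [[0,0,0,0,-0.3],[0,0,0,0,-0.5],[0,0,0,0,-1],[0,0,0,0,-1],[0,0,0,0,-1]]

```text
time_s: 21.6
eef_pos: [0.5775, -0.0608, 0.0411]
eef_rot: [0.0, 0.178, 0.984, 0.0]
wrist_force: [0.2, 0.5, 0.1]
opening: 0.996
grasp_force: 0.0
```

>>> servo_tool:
  motion:
    - [[0,0,-0.5,0,-1],[0,0,-2,0,-1],[0,0,-6,0,-1],[0,0,-11,0,-1],[0,0,-15,0,-1]]

```text
time_s: 22.1
eef_pos: [0.578, -0.0609, 0.1951]
eef_rot: [0.001, 0.178, 0.984, -0.0]
wrist_force: [0.4, -0.2, 0.3]
opening: 0.997
grasp_force: 0.0
```

Run:
```python
from h import *
from bench import ctrl
o=ctrl.get_obs(); c=ctrl.camera("wrist"); R,t=wrist(o,c)
find(c,R,t,(.5772,-.0614),.045,.039)
o=ctrl.get_obs();print(o["eef_pos"],move(o,[.42,.26,.2],69.7))
```

```text
2240 z 0.0391 [577.1 -60.8] [52.  51.8] 8.2
[ 0.58161533 -0.06183476  0.20256331] (array([26.41, 24.49, -0.09]), np.float64(-0.2))
```

>>> servo_tool:
  motion:
    - [[1.8,1.7,0,0,-1],[4.9,4.6,0,0,-1],[8.5,8.0,0,0,-1],[12.1,11.4,0,0,-1],[15.7,14.8,0,0,-1]]

```text
time_s: 22.65
eef_pos: [0.4814, 0.1343, 0.1922]
eef_rot: [0.001, 0.179, 0.984, 0.0]
wrist_force: [1.1, 0.2, 0.5]
opening: 1.001
grasp_force: 0.0
```

>>> servo_tool:
  motion:
    - [[3.6,3.4,0,0,-1],[6.5,6.2,0,0,-1],[9.0,8.5,0,0,-1],[10.3,9.7,0,0,-1],[10.3,9.7,0,0,-1]]

```text
time_s: 23.15
eef_pos: [0.4187, 0.2618, 0.1921]
eef_rot: [0.0, 0.176, 0.984, 0.001]
wrist_force: [0.2, -0.3, 0.6]
opening: 1.001
grasp_force: 0.0
```

>>> servo_tool:
  motion:
    - [[0,0,0,0,-1],[0,0,0,0,-1]]

```text
time_s: 23.35
eef_pos: [0.4204, 0.2592, 0.1915]
eef_rot: [0.0, 0.179, 0.984, 0.0]
wrist_force: [0.2, -0.1, 0.4]
opening: 0.999
grasp_force: 0.0
```

Run:
```python
from h import *
from bench import ctrl
o=ctrl.get_obs(); c=ctrl.camera("wrist"); R,t=wrist(o,c)
print(o["dq"].round(3),o["eef_pos"])
find(c,R,t,(.394,.271),.045,.042,.003)
find(c,R,t,(.394,.271),.045,.038,.03)
P=depth_pts(c,R,t);h=P[...,2]
print(np.histogram(h[(abs(P[...,0]-.394)<.03)&(abs(P[...,1]-.271)<.03)],bins=np.arange(.03,.05,.002)))
cv2.imwrite("pics/wtrf.png",c["pixels"][:,:,::-1]);np.savez("w_trf.npz",**c,Rw=R,tw=t)
```

```text
[-0.011  0.005 -0.     0.001 -0.003  0.001] [0.42042663 0.25915803 0.19152079]
2466 z 0.0416 [392.9 269.8] [41.9 48. ] 78.0
2686 z 0.0415 [392.9 269.7] [42.  47.9] 77.9
(array([   6,    7,    7,   17,  427, 1237,  867,    5,    0,    0]), array([0.03 , 0.032, 0.034, 0.036, 0.038, 0.04 , 0.042, 0.044, 0.046,
       0.048, 0.05 ]))
```

View pics/wtrf.png

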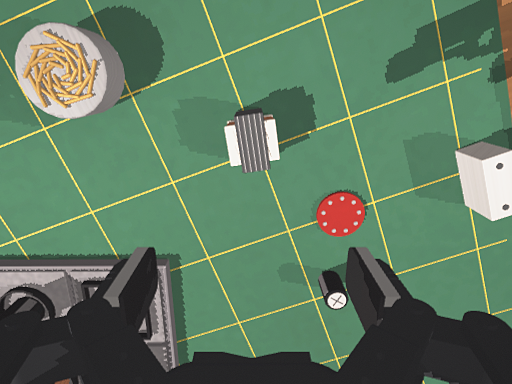

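The transformer shows a striped core at (252,141), long vertically in the image, with white flanges left and right. The plain block (490,190) and small capacitor (337,300) are untouched. I need a closing line at −12°, so I twist by +82°.

>>> servo_tool:
  motion:
    - [[0.8,0,0.5,8,-1],[1.7,0,1.5,16,-1],[2.5,0,2.5,24,-1],[3.0,0,3.5,32,-1],[3.0,0,4.0,40,-1]]

```text
time_s: 23.9
eef_pos: [0.3913, 0.2694, 0.1502]
eef_rot: [-0.001, 0.507, 0.862, -0.001]
wrist_force: [-0.5, -0.1, 0.2]
opening: 0.999
grasp_force: 0.0
```

>>> servo_tool:
  motion:
    - [[0,0,1,8,-1],[0,0,2,16,-1],[0,0,3,24,-1],[0,0,3.5,32,-1],[0,0,3.5,39,-1]]

```text
time_s: 24.4
eef_pos: [0.3918, 0.2692, 0.1152]
eef_rot: [-0.0, 0.766, 0.643, -0.001]
wrist_force: [-0.8, -0.2, -0.1]
opening: 0.999
grasp_force: 0.0
```

>>> servo_tool:
  motion:
    - [[0,0,0,2.5,-1],[0,0,0,2.5,-1],[0,0,0,2.5,-1]]

```text
time_s: 24.7
eef_pos: [0.3922, 0.2698, 0.1161]
eef_rot: [0.0, 0.777, 0.629, 0.0]
wrist_force: [0.6, -0.0, -0.0]
opening: 1.002
grasp_force: 0.0
```

Run:
```python
from h import *
from bench import ctrl
o=ctrl.get_obs(); c=ctrl.camera("wrist"); R,t=wrist(o,c)
rr=find(c,R,t,(.393,.27),.045,.042,.006)
o=ctrl.get_obs();print(o["dq"].round(3),o["eef_pos"],yaw(tool(o)[0]),o["q"].round(2),move(o,[rr[0][0]/1e3,rr[0][1]/1e3,.038],-12))
cv2.imwrite("pics/wtrf2.png",c["pixels"][:,:,::-1])
```

```text
4131 z 0.0416 [393.  269.7] [42.3 48.1] 78.3
[ 0.005 -0.002  0.     0.     0.     0.006] [0.39209971 0.26991377 0.11613379] -12.00891227289832 [ 0.35  0.14  1.96 -0.    1.03  0.56] (array([-0.  ,  0.09,  7.81]), np.float64(-0.0))
```

View pics/wtrf2.png

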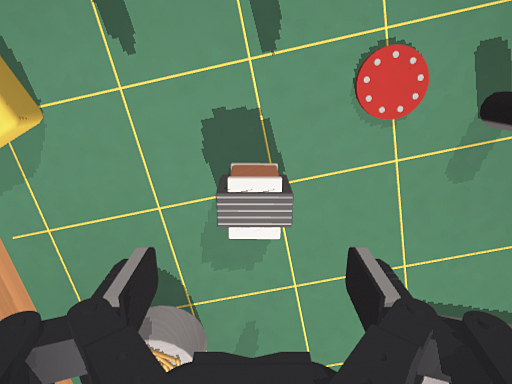

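The core is centred between the fingers with its flat ends facing the pads, and the bowl is out of the way.

>>> servo_tool:
  motion:
    - [[0,0.1,2.5,0,-1],[0,0.1,5,0,-1],[0,0.1,7,0,-1],[0,0.1,8.0,0,-1],[0,0.1,8.0,0,-1]]

```text
time_s: 25.25
eef_pos: [0.3918, 0.2696, 0.0349]
eef_rot: [-0.0, 0.777, 0.629, -0.001]
wrist_force: [-1.0, 0.1, -0.4]
opening: 0.996
grasp_force: 0.0
```

>>> servo_tool:
  motion:
    - [[0,0,0,0,-1],[0,0,0,0,1],[0,0,0,0,1],[0,0,0,0,1],[0,0,0,0,1]]

```text
time_s: 25.75
eef_pos: [0.3935, 0.2705, 0.0372]
eef_rot: [0.0, 0.777, 0.629, 0.001]
wrist_force: [-0.3, -0.9, 6.2]
opening: 0.549
grasp_force: 62.2
```

>>> servo_tool:
  motion:
    - [[0,0,-1,0,1],[0,0,-3,0,1],[0,0,-6,0,1],[-0.5,0.5,-8.5,0,1],[-1.7,1.6,-9.5,2,1]]

```text
time_s: 26.25
eef_pos: [0.4054, 0.251, 0.1338]
eef_rot: [0.0, 0.788, 0.616, 0.002]
wrist_force: [0.9, 0.6, -2.4]
opening: 0.548
grasp_force: 63.0
```

>>> servo_tool:
  motion:
    - [[-2.6,2.5,0,2,1],[-5.6,5.3,0,4,1],[-8.8,8.3,0,6.3,1],[-11.5,11.0,0,6.3,1],[-13.5,12.7,0,6.3,1]]

```text
time_s: 26.75
eef_pos: [0.4962, 0.0862, 0.1316]
eef_rot: [0.0, 0.821, 0.571, 0.0]
wrist_force: [-0.1, 0.2, -3.4]
opening: 0.548
grasp_force: 62.7
```

Run:
```python
from h import *
from bench import ctrl
o=ctrl.get_obs();print(o["eef_pos"],move(o,[.5184,.0661,.12],-20.3))
```

```text
[0.49621877 0.08621424 0.13155036] (array([-1.11,  2.78,  1.16]), np.float64(-0.1))
```

>>> servo_tool:
  motion:
    - [[-0.6,1.4,0,0,1],[-0.9,2.2,0.5,0,1],[-1.1,2.7,1.0,0,1],[-1.1,2.7,1.0,0,1],[-1.1,2.7,1.0,0,1]]

```text
time_s: 27.25
eef_pos: [0.5159, 0.0697, 0.1204]
eef_rot: [-0.001, 0.82, 0.572, -0.001]
wrist_force: [-0.2, 0.2, -3.6]
opening: 0.551
grasp_force: 62.7
```

Run:
```python
from h import *
from bench import ctrl
o=ctrl.get_obs(); c=ctrl.camera("wrist"); R,t=wrist(o,c)
print(o["dq"].round(3),o["eef_pos"],move(o,[.5184,.0661,.05],-20.3))
d=c["depth"]; P=(depth_pts(c,R,t)-o["eef_pos"])@tool(o)[0]
m=(d>0)&(P[...,2]<.0)&(P[...,2]>-.012)&(abs(P[...,1])<.017)&(abs(P[...,0])<.027);T=P[m];print(T.min(0),T.max(0),np.percentile(T[:,2],[5,20,50]))
cv2.imwrite("pics/wtrf3.png",c["pixels"][:,:,::-1])
```

```text
[ 0.004 -0.01  -0.001  0.001 -0.    -0.003] [0.51589246 0.06974177 0.12042654] (array([-0.25,  0.37,  7.04]), np.float64(0.0))
[-0.02270363 -0.01699775 -0.00677527] [ 2.08075927e-02  1.69991968e-02 -1.19051429e-05] [-0.00557649 -0.00506006 -0.00421951]
```

View pics/wtrf3.png

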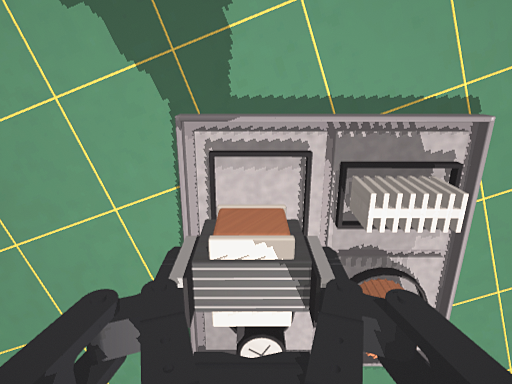

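The transformer is held square above the nearly square rim ((212,155) to (310,155)); the heat sink and ring look seated. Lowering.

>>> servo_tool:
  motion:
    - [[-0.2,0.4,2,0,1],[-0.2,0.4,4.5,0,1],[-0.2,0.4,6.3,0,1],[-0.2,0.4,7.1,0,1],[-0.2,0.4,7.1,0,1]]

```text
time_s: 27.8
eef_pos: [0.5188, 0.0661, 0.0492]
eef_rot: [-0.001, 0.821, 0.572, -0.001]
wrist_force: [-0.1, -0.1, -3.0]
opening: 0.551
grasp_force: 62.7
```

>>> servo_tool:
  motion:
    - [[0,0,0,0,1],[0,0,0.1,0,1],[0,0,0.2,0,1],[0,0,0.2,0,1]]

```text
time_s: 28.2
eef_pos: [0.5202, 0.0654, 0.0486]
eef_rot: [0.0, 0.821, 0.571, 0.0]
wrist_force: [-0.3, 0.6, -2.1]
opening: 0.546
grasp_force: 62.7
```

>>> servo_tool:
  motion:
    - [[0,-0.1,0.1,0,1],[0,-0.1,0.2,0,1],[0,-0.1,0.3,0,1],[0,-0.1,0.3,0,1]]

```text
time_s: 28.6
eef_pos: [0.5188, 0.0658, 0.0449]
eef_rot: [-0.0, 0.821, 0.571, -0.0]
wrist_force: [-0.0, 0.3, -3.4]
opening: 0.555
grasp_force: 62.7
```

>>> servo_tool:
  motion:
    - [[0,0,0.1,0,1],[0,0,0.1,0,1]]

```text
time_s: 28.8
eef_pos: [0.519, 0.0658, 0.0442]
eef_rot: [0.0, 0.821, 0.571, 0.0]
wrist_force: [-0.6, -0.1, -0.3]
opening: 0.552
grasp_force: 62.9
```

>>> servo_tool:
  motion:
    - [[0,0,0.1,0,1],[0,0,0.1,0,1]]

```text
time_s: 29.0
eef_pos: [0.5191, 0.0658, 0.0442]
eef_rot: [0.0, 0.821, 0.571, -0.0]
wrist_force: [-5.2, -0.1, 9.0]
opening: 0.553
grasp_force: 64.2
```

Contact at 9 N. I open only partway (the heat sink is 13 mm beyond a full opening), then rise.

>>> servo_tool:
  motion:
    - [[0,0,-0.05,0,-0.3],[0,0,-0.05,0,-0.5],[0,0,-0.05,0,-0.5],[0,0,-0.05,0,-0.5],[0,0,-0.05,0,-0.5]]

```text
time_s: 29.5
eef_pos: [0.5189, 0.0658, 0.0435]
eef_rot: [-0.0, 0.821, 0.571, -0.0]
wrist_force: [0.1, 0.4, -0.9]
opening: 0.748
grasp_force: 0.0
```

>>> servo_tool:
  motion:
    - [[0,0,-0.5,0,-0.5],[0,0,-2,0,-0.5],[0,0,-6,0,-0.5],[0,0,-11,0,-0.5],[0,0,-15,0,-0.5]]

```text
time_s: 30.0
eef_pos: [0.5192, 0.0658, 0.1963]
eef_rot: [0.0, 0.821, 0.571, 0.001]
wrist_force: [1.5, 0.4, 0.2]
opening: 0.753
grasp_force: 0.0
```

>>> servo_tool:
  motion:
    - [[5,0,-3,0,-0.5],[8,0,-6,0,-0.5],[10,0,-7,0,-0.5],[10,0,-7,0,-0.5],[10,0,-7,0,-0.5]]

```text
time_s: 30.5
eef_pos: [0.5532, 0.1597, 0.2633]
eef_rot: [0.0, 0.82, 0.572, -0.0]
wrist_force: [0.3, -0.0, -0.3]
opening: 0.748
grasp_force: 0.0
```

Run:
```python
from h import *
from bench import ctrl
o=ctrl.get_obs(); c=ctrl.camera("wrist"); R,t=wrist(o,c)
print(o["time_s"],o["eef_pos"])
find(c,R,t,(.5184,.0661),.04,.049,.006)
c=ctrl.camera("top")
for n,p,z in [("cap",(.4855,-.0277),.059),("hs",(.6117,.0328),.047),("tor",(.577,-.061),.039),("trf",(.5184,.066),.049),("small",(.5712,.2956),.036),("plain",(.5048,.4597),.04)]:
    print(n,end=" "); find(c,c["R"],c["t"],p,.045,z+.003,.006)
c=ctrl.camera("wrist")
cv2.imwrite("pics/end.png",c["pixels"][:,:,::-1])
```

```text
30.5 [0.55319706 0.15965181 0.26327273]
1283 z 0.0486 [517.9  65.1] [42.6 48. ] 69.9
cap 77 z 0.0597 [487.8 -25.1] [33.2 29.6] 1.4
hs 75 z 0.0472 [613.6  36. ] [24.4 60.2] 69.0
tor 122 z 0.0397 [578.1 -58.2] [48.4 47.2] 0.9
trf 120 z 0.0492 [519.4  67.2] [40.7 46.4] 71.9
small 34 z 0.0362 [570.3 294.1] [20.3 20. ] 72.2
plain 120 z 0.0405 [504.4 459.7] [57.9 28.2] 0.3
```

View pics/end.png

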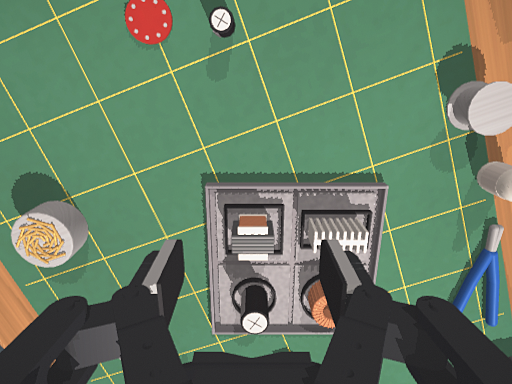

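All four parts sit in their inserts at the expected heights: transformer (253,235), heat sink (338,232), capacitor (255,300) and ring (322,305). The look-alikes have not moved. Handing in.

```bash
python3 -c "
from bench import ctrl
print(ctrl.hand_in())"
```

```text
the job is handed in; nothing more can be done
None
```

The large capacitor, heat sink, ring and transformer each stand upright and flat in their matching insert, set down gently in the order asked, with both look-alikes left in place and the job handed in at about 31 s.

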